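# Stamp the hat-form blocks

### The arm

A 6-joint arm with a two-finger parallel gripper is mounted at the origin on the work surface. World frame = base frame: x ahead of the robot, y to its left, z up, the work surface at z = 0. Lengths are in m, angles in degrees, forces in N, time in s.
With the tool pointing down it reaches from about 0.25 to 0.725 m from the base axis. Payload 9.7 kg.
Tool frame: the origin (TCP) lies at the very end of the fingers, on their centre line; the grasp point (between the pads) lies 19 mm behind it; z points along the fingers, y is the line along which they close (so a half turn about z gives the same grasp; the last joint's range is limited). The gripper opens to 85 mm and grips with 20 to 120 N. Pads are 22 mm wide; open, the fingers measure 114 mm over their backs; the gripper's body (76 mm by 85 mm) begins 54 mm behind the grasp point. The pads swing forward as they close: fully open they stand 13 mm farther back than shut.
Start: joints at [-72.135, 4.979, 10.078, 95.1, 0, 90], TCP at [0.169, -0.523, 0.231] pointing down, gripper open.
Joint ranges: [-179.16, 179.16], [-48.56, 103.87], [-65.8, 70.77], [-126.05, 130.52], [-82.76, 87.17], [-180, 180]. Speed limits (degrees/s): [127.2, 127.2, 147.25, 180, 180, 180].

### API

Orientations are given as [roll, pitch, yaw] about the fixed x, y, z axes, in that order (R = Rz(yaw) Ry(pitch) Rx(roll)).
In Python, from workcell import bot, viewer, finder gives the robot as it stands. The module is installed in compiled form; this text tells all that it offers.
- The arm moves only by the shell command python3 -m inch 'ROWS' [FORCE]. ROWS is JSON, a list that holds one entry, the list of rows, each a list of 7 numbers: the opening in per cent of the stroke, from 0 (shut) to 100 (fully open), then the shift along the tool's x, y, z in mm, then the turn, a rotation vector about the tool's x, y, z in degrees. In form: [[[grip, tx, ty, tz, ax, ay, az], ...]]. A call has 1 to 8 rows; each row shifts and turns the commanded pose from where the row before left it, along the tool's axes as they then stand; what a row does not reach is not made up. A row lasts 1/8 s, in which the tool goes at most 62.5 mm and 10.7 degrees, less where a joint would pass 70% of its speed; a pose out of reach is approached as far as the arm can. A call with a gripper value outside its range is refused whole. The fingers move at their own pace and stop on an object; FORCE is the grip in N (left out, the last holds). Time passes only in rows, so rows that do not move let the fingers close. It gives the time, the measured TCP pose, the force, the opening and the grip force at its end, in the units of the state.
- bot.get_obs(): the state, without advancing time (a new reading comes with each control period).
- viewer.camera(name): name is "scene" or "side" or "wrist"; returns a dict with "pixels" (384x512x3 uint8, red, green, blue), "vfov" (degrees; the focal length in pixels is half the picture's height over the tangent of half this angle, whatever the lens; pixels are square), "cx", "cy" (the principal point, pixels), "k1" (the pictures are not rectified: a ray, as slopes to the right and down, at radius r is drawn at 1 + k1 r^2 times it, then the intrinsics apply), "R" (3x3) and "t" (3): a world point X has camera coordinates R X + t. Camera axes: x right, y down, z forward; pixel columns grow to the right and rows downward; lengths in m; the calibration is good to about 2 mm. A picture is of the moment at which its call begins. There is no depth.
- bot.job_done(): hands the job in; it is judged then, once.
Trained networks look in the newest picture that a camera, given by its name, has taken for a name from the list of things; names that differ only in an ending like _2 or _b are one class to them, and where a whole thing is asked for, a point or a joint stands for the part that bears it (a point fixed in the world has none). Each returns a list of dicts, best first, with "conf" (0 to 1); they miss things now and then, are a little off and sometimes report something else, mostly with a low value. They report only what shows in the picture. A call takes as long as a camera call. They do not tell look-alikes from the thing itself.
- finder.outline_of(camera, thing): "pixels" (384x512 bool, what is visible of it) and "extent" ([centre column, centre row, width, height] in pixels, round what is visible of it).
- finder.mark_of(camera, thing): "position" ([column, row] in pixels: a listed point, or the origin of a listed thing).
The state is a dict: "time": time; "q": joint angles; "qd": joint speeds; "joint_efforts": joint torques, N m; "ee_pos": TCP position; "tcp_rot": TCP orientation; "wrist_force": force on the tool from outside, world axes, zero at the start; "torque": the same for the moment, N m; "opening": finger opening in m; "grasp_force": force on a finger pad.
Only numpy, scipy, OpenCV 4.12 (cv2) and the standard library are available. Lean on these libraries where they do the work, as an engineer would, in place of code of your own. Each camera call takes 0.05 s, during which the arm holds its last target. There are 200 camera calls.

### The job

Tip every standing hat-form block onto its back so that its brass disc faces up, swing the keeper lever fully open, take the hand die from its stand and stamp every disc with it: hold the die upright over the disc's centre, press steadily without striking until the disc is driven right down, and lift straight off without dragging. Nothing but the die may press a disc, and the die may press the blocks nowhere else. Then stand the die back upright on the centre of the grey spot of its stand, swing the keeper fully shut, and leave the bottle, tin and brush where they are.

Things in the scene. Friction and masses are not known exactly. Their poses are not given: they have to be found in the camera images.
- block1_mid (a point): Centre of light wooden block 1 (present only in some starts), about 0.27 kg: 120 mm long, 64 mm wide, 50 mm thick. It starts standing on end. Axes: x points out of the 64 x 120 mm face that carries the brass disc (level while the block stands, straight up once it lies on its back), y along the 64 mm width, z along the 120 mm length, up while it stands. The upper end has a red stripe along the edge on the disc's side. Lying disc up, the wooden face is 50 mm above the bench.
- mark1 (a point): Centre of the outer face of the brass disc of block 1; x axis points out of the disc. Disc 30 mm across, in the middle of the face (60 mm from both ends), standing 7 mm proud of the wood until it is stamped.
- disc1 (a joint): How far the disc of block 1 has been driven in, m: 0 unstamped, 0.0055 against its stop (then 1.5 mm proud). Stiff friction fit of about 9 N, more when pressed fast (150 N per m/s); it stays where it is left.
- block2_mid (a point): Centre of light wooden block 2 (present only in some starts), about 0.27 kg: 120 mm long, 64 mm wide, 50 mm thick. It starts standing on end. Axes: x points out of the 64 x 120 mm face that carries the brass disc (level while the block stands, straight up once it lies on its back), y along the 64 mm width, z along the 120 mm length, up while it stands. The upper end has a red stripe along the edge on the disc's side. Lying disc up, the wooden face is 50 mm above the bench.
- mark2 (a point): Centre of the outer face of the brass disc of block 2; x axis points out of the disc. Disc 30 mm across, in the middle of the face (60 mm from both ends), standing 7 mm proud of the wood until it is stamped.
- disc2 (a joint): How far the disc of block 2 has been driven in, m: 0 unstamped, 0.0055 against its stop (then 1.5 mm proud). Stiff friction fit of about 9 N, more when pressed fast (150 N per m/s); it stays where it is left.
- block3_mid (a point): Centre of light wooden block 3 (present only in some starts), about 0.27 kg: 120 mm long, 64 mm wide, 50 mm thick. It starts standing on end. Axes: x points out of the 64 x 120 mm face that carries the brass disc (level while the block stands, straight up once it lies on its back), y along the 64 mm width, z along the 120 mm length, up while it stands. The upper end has a red stripe along the edge on the disc's side. Lying disc up, the wooden face is 50 mm above the bench.
- mark3 (a point): Centre of the outer face of the brass disc of block 3; x axis points out of the disc. Disc 30 mm across, in the middle of the face (60 mm from both ends), standing 7 mm proud of the wood until it is stamped.
- disc3 (a joint): How far the disc of block 3 has been driven in, m: 0 unstamped, 0.0055 against its stop (then 1.5 mm proud). Stiff friction fit of about 9 N, more when pressed fast (150 N per m/s); it stays where it is left.
- die_grip (a point): Centre of the black square grip of the hand die, 28 x 28 mm and 44 mm high, its sides along the die's x and y; z points up out of the die. Below the grip are a 46 x 46 mm, 8 mm thick dark plate (its top is 22 mm below this point), two steel pillars with a red plate, and a round steel foot 60 mm across and 14 mm thick. Its underside, the stamping face, is 90 mm below this point; the die is 112 mm high and weighs 0.45 kg. It starts upright on its stand.
- die_face (a point): Centre of the flat underside of the die's foot; z points up through the die.
- die: The hand die; origin at the centre of the underside, z up through the grip.
- seat (a point): Centre of the grey felt spot (68 mm across) on top of the fixed green die stand (110 x 160 mm, 16 mm high), where the die belongs; axes are the stand's, z up.
- keeper (a joint): Angle of the keeper lever, rad: 0 fully shut (steel bar along the stand's +y, 3 mm above the rim of the die's foot, so that the die cannot be lifted), 1.75 fully open (bar swung anticlockwise seen from above, to about the stand's -x). It turns about an upright pin, has a stop at both ends, friction 0.06 N m, and stays where it is left.
- keeper_knob (a point): Centre of the red upright knob at the end of the keeper: 18 mm across, from 38 to 83 mm above the bench, this point at 61 mm. It is 110 mm from the pin.
- keeper_pin (a point): Keeper's upright pin, on the stand at x -27, y -60 mm from the seat.
- spray: White spray bottle with blue head, 60 mm across and 176 mm high; origin under its centre. Leave alone.
- tin: Wax tin, 90 mm across, 40 mm high; origin under its centre. Leave alone.
- brush: Brush lying on the bench, about 200 mm long; leave alone.
- block1: Block 1; origin at the centre of the end it starts on, axes as block1_mid.
- block2: Block 2; origin at the centre of the end it starts on, axes as block2_mid.
- block3: Block 3; origin at the centre of the end it starts on, axes as block3_mid.
Things that resemble listed ones, but are neither listed nor needed, are in the scene too. Of the things that look like the die, the middle-sized one is meant.

How it is judged:
By the outcome, as a careful person would: the job done as asked, in the order asked, and still so for the second after the job is handed in, with the robot touching nothing.
Of block1, block2, block3 only 2 to 3 are there at a start; the rules pass over those that are not, and their reading is None.
At some moment in a run one of block1, block2, block3 may be knocked a few centimetres aside while the robot is not near it.
It also fails if it takes over 210 s, if anything falls off the work surface, if the arm or the gripper's body presses on something with over 40 N, if the wrist force passes 120 N, or if a joint passes its speed limit or range.

## Working session

There is one attempt and no reset: what is moved stays moved. The work goes in short steps, Python scripts to look and compute and a shell command to move; the robot and the scene stay as the last step left them, time stands still between calls to the robot, and variables do not carry over. Pictures are saved under pics/ and viewed, at most 14 in all, crops included, and the job is handed in when it is done.

```bash
mkdir -p pics
cat > h.py <<'E'
from workcell import bot, viewer, finder
import numpy as np, cv2
from scipy.spatial.transform import Rotation as Ro
def shot(n,save=None):
    c=viewer.camera(n)
    if save: cv2.imwrite('pics/'+save,cv2.cvtColor(c['pixels'],cv2.COLOR_RGB2BGR))
    return c
def K(c):
    f=c['pixels'].shape[0]/2/np.tan(np.radians(c['vfov']/2))
    return np.array([[f,0,c['cx']],[0,f,c['cy']],[0,0,1.]])
def dist(c):return np.array([c['k1'],0,0,0,0.])
def ray(c,p):
    u=cv2.undistortPoints(np.array([[p]],float),K(c),dist(c))[0,0]
    R=np.array(c['R']);return -R.T@np.array(c['t']),R.T@np.array([u[0],u[1],1])
def atz(c,p,z):
    o,d=ray(c,p);return o+d*(z-o[2])/d[2]
def proj(c,X):
    return cv2.projectPoints(np.array(X,float).reshape(-1,3),cv2.Rodrigues(np.array(c['R']))[0],np.array(c['t'],float),K(c),dist(c))[0][:,0]
def tri(cps):
    A=np.zeros((3,3));b=np.zeros(3)
    for c,p in cps:
        o,d=ray(c,p);d=d/np.linalg.norm(d);P=np.eye(3)-np.outer(d,d);A+=P;b+=P@o
    X=np.linalg.solve(A,b);return X,[np.round(proj(c,X)[0]-p,1) for c,p in cps]
def tool(v,obs=None):
    "world vector -> tool axes mm"
    o=obs or bot.get_obs();return Ro.from_euler('xyz',o['tcp_rot'],degrees=True).inv().apply(v)*1000
E
python3 - <<'E'
from h import *
np.set_printoptions(precision=3,suppress=True)
o=bot.get_obs();print(o['tcp_rot'],o['ee_pos'],o['time'])
for n in('scene','side'):
    c=shot(n,n+'0.png');print(n,c['vfov'],c['k1'],-np.array(c['R']).T@c['t'])
    for t in('block1_mid','mark1','die_grip','die_face','seat','keeper_knob','keeper_pin','spray','tin','brush'):
        z={'block1_mid':.06,'mark1':.06,'die_grip':.106,'die_face':.016,'seat':.016,'keeper_knob':.061,'keeper_pin':.02}.get(t,0)
        for m in finder.mark_of(n,t):
            if m['conf']>.2:print(t,round(m['conf'],2),np.round(m['position']),atz(c,m['position'],z))
E
```

```text
[-179.923    0.001   17.863] [ 0.169 -0.523  0.231] 0.0
scene 54.42840068633042 -0.06447118761675726 [ 1.261 -0.103  0.904]
block1_mid 0.77 [272. 196.] [0.586 0.065 0.06 ]
block1_mid 0.29 [214. 268.] [ 0.788 -0.13   0.06 ]
mark1 0.59 [191. 211.] [ 0.595 -0.171  0.06 ]
mark1 0.52 [280. 206.] [0.625 0.079 0.06 ]
die_grip 0.78 [341. 164.] [0.544 0.286 0.106]
die_grip 0.69 [368. 124.] [0.385 0.438 0.106]
die_grip 0.61 [375. 161.] [0.55  0.391 0.106]
die_face 0.98 [334. 181.] [0.531 0.281 0.016]
die_face 0.78 [364. 150.] [0.412 0.429 0.016]
die_face 0.54 [275. 212.] [0.612 0.071 0.016]
seat 0.97 [338. 181.] [0.534 0.295 0.016]
seat 0.69 [335. 183.] [0.539 0.283 0.016]
keeper_knob 0.61 [349. 165.] [0.51  0.331 0.061]
keeper_pin 0.78 [314. 172.] [0.484 0.23  0.02 ]
keeper_pin 0.21 [194. 217.] [ 0.586 -0.169  0.02 ]
spray 0.94 [306. 260.] [0.777 0.119 0.   ]
tin 0.93 [362. 234.] [0.73  0.304 0.   ]
tin 0.71 [342. 163.] [0.442 0.342 0.   ]
brush 0.88 [214. 271.] [ 0.761 -0.134  0.   ]
side 54.10137359156107 -0.10052372393895606 [0.217 0.807 0.826]
block1_mid 0.82 [244. 208.] [0.596 0.066 0.06 ]
die_grip 0.95 [246. 317.] [0.413 0.417 0.106]
die_grip 0.73 [224. 255.] [0.541 0.285 0.106]
die_grip 0.72 [209. 313.] [0.489 0.443 0.106]
die_face 0.9 [247. 346.] [0.403 0.433 0.016]
die_face 0.72 [212. 325.] [0.5   0.422 0.016]
die_face 0.58 [225. 276.] [0.541 0.283 0.016]
die_face 0.35 [229. 289.] [0.512 0.315 0.016]
seat 0.81 [231. 278.] [0.524 0.282 0.016]
keeper_knob 0.69 [229. 287.] [0.5   0.338 0.061]
keeper_knob 0.41 [223. 255.] [0.562 0.255 0.061]
keeper_pin 0.94 [244. 261.] [0.517 0.217 0.02 ]
spray 0.62 [185. 219.] [ 0.77   0.135 -0.   ]
tin 0.79 [161. 259.] [0.74  0.301 0.   ]
brush 0.65 [230. 174.] [ 0.754 -0.132  0.   ]
brush 0.42 [163. 260.] [0.731 0.304 0.   ]
```

```bash
python3 -c "
import cv2,numpy as np
a=cv2.imread('pics/scene0.png');b=cv2.imread('pics/side0.png')
print(a.shape)
cv2.imwrite('pics/s0.png',cv2.resize(a,(800,600),interpolation=cv2.INTER_CUBIC));cv2.imwrite('pics/d0.png',cv2.resize(b,(800,600),interpolation=cv2.INTER_CUBIC))"
```

```text
(384, 512, 3)
```

View pics/s0.png

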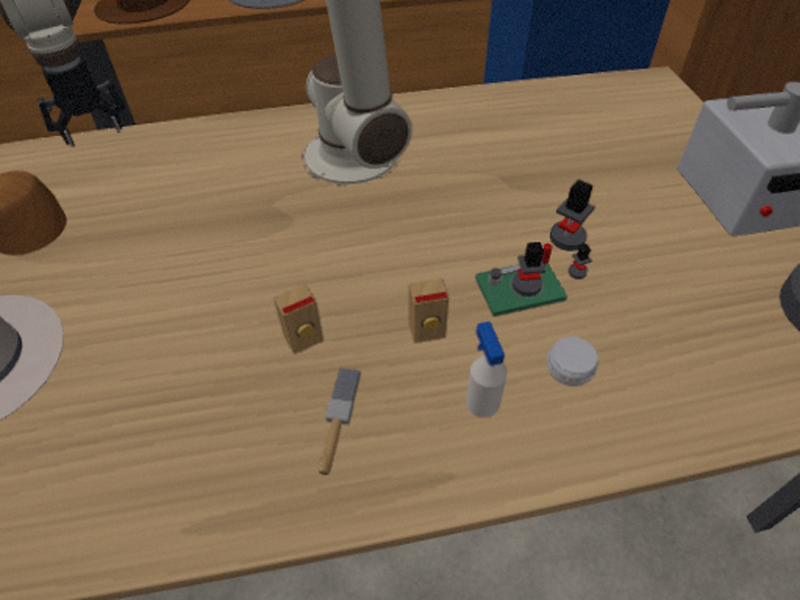

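View pics/d0.png

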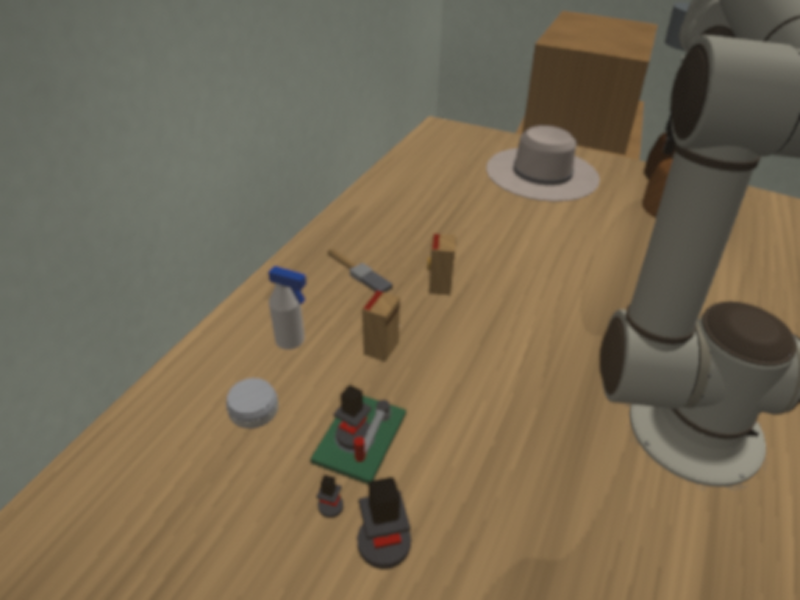

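Two blocks stand, at about (300,318) and (429,310) of the enlarged scene view. Their discs face +x. The die look-alikes are at (575,215) large, (530,268) on the green stand, and (580,262) small. The middle-sized one on the stand fits the description. I'll refine the positions and check with a crop.

Run:
```python
from h import *
np.set_printoptions(precision=3,suppress=True)
s=shot('scene');
P={}
def best(cam,t,near=None,r=25):
    L=[np.array(m['position']) for m in finder.mark_of(cam,t) if near is None or np.hypot(*(np.array(m['position'])-near))<r]
    return L[0] if L else None
T={'die_grip':((341,164),(224,255)),'die_face':((334,181),(225,276)),'seat':((336,181),(229,278)),'keeper_knob':((349,165),(229,287)),'keeper_pin':((314,172),(244,261)),'block1_mid':((272,196),(244,208)),'spray':(None,None)}
a={t:best('scene',t,n[0]) for t,n in T.items()}
mA=[m['position'] for m in finder.mark_of('scene','mark1')]
ol=[(round(m['conf'],2),np.round(m['extent'])) for m in finder.outline_of('scene','block1')];print(ol)
d=shot('side')
b={t:best('side',t,n[1]) for t,n in T.items()}
print([(round(m['conf'],2),np.round(m['extent'])) for m in finder.outline_of('side','block1')])
for t in T:
    if a[t] is not None and b[t] is not None: print(t,*tri([(s,a[t]),(d,b[t])]))
print('marks',mA)
w=shot('wrist');o=bot.get_obs();R=np.array(w['R'])
Rt=Ro.from_euler('xyz',o['tcp_rot'],degrees=True)
print('wrist cam in tool',Rt.inv().apply(-R.T@w['t']-np.array(o['ee_pos'])),'\n',(R@Rt.as_matrix()),w['vfov'])
im=cv2.cvtColor(s['pixels'],cv2.COLOR_RGB2BGR);im2=cv2.cvtColor(d['pixels'],cv2.COLOR_RGB2BGR)
A=cv2.resize(im[105:225,160:400],(800,400),interpolation=cv2.INTER_CUBIC)
B=cv2.resize(im2[135:365,150:310],(417,600),interpolation=cv2.INTER_CUBIC)
cv2.imwrite('pics/cA.png',A)
```

```text
[(0.67, array([190., 204.,  35.,  45.])), (0.57, array([274., 200.,  27.,  39.]))]
[(0.82, array([242., 209.,  24.,  42.])), (0.58, array([282., 169.,  24.,  38.]))]
die_grip [0.545 0.286 0.105] [array([0.7, 0.4]), array([ 0.9, -0.4])]
die_face [0.542 0.294 0.031] [array([0.6, 0.3]), array([ 0.7, -0.3])]
seat [0.531 0.282 0.013] [array([0.6, 0.3]), array([ 0.7, -0.3])]
keeper_knob [0.501 0.334 0.062] [array([0.4, 0.2]), array([ 0.6, -0.3])]
keeper_pin [0.511 0.223 0.037] [array([1.8, 1.2]), array([ 2.3, -1.2])]
block1_mid [0.596 0.065 0.062] [array([-0.3, -0.2]), array([-0.3,  0.2])]
spray [ 0.774  0.135 -0.001] [array([-0.7, -0.4]), array([-0.7,  0.3])]
marks [[276.4, 208.1], [196.0, 211.8], [274.5, 198.0]]
wrist cam in tool [ 0.071  0.    -0.143] 
 [[ 0.001  1.    -0.   ]
 [-0.96   0.001 -0.279]
 [-0.279  0.001  0.96 ]] 66.29266519745612
```

View pics/cA.png

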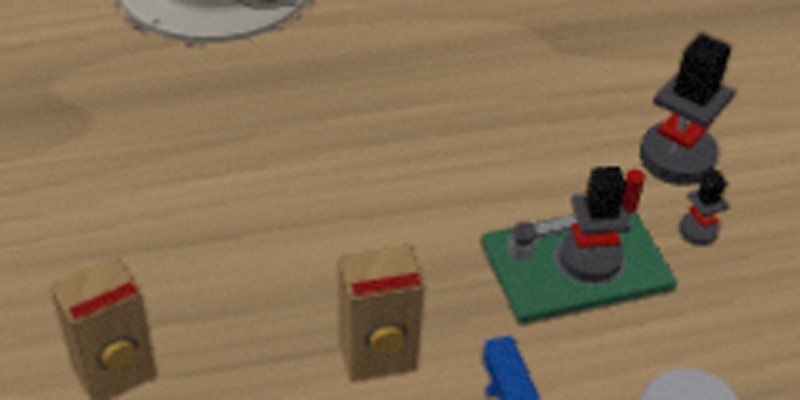

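The crop confirms it: the middle die at (600,225) stands on the green stand, with the red knob at (634,190) and the pin at (523,240). The large one at (690,110) and the small one at (705,205) are decoys. Next I'll work out the block poses from their corners.

Run:
```python
from h import *
np.set_printoptions(precision=3,suppress=True)
s=shot('scene')
f=lambda p,z:atz(s,(p[0]/3.333+160-.35,p[1]/3.333+105-.35),z)[:2]
for n,bk,fr in(('A',((53,285),(118,259)),((97,398),(157,378))),('B',((340,256),(412,245)),((350,380),(418,372)))):
    for pts,z,off in((bk,.12,.025),(fr,0,-.025)):
        a,b=f(pts[0],z),f(pts[1],z);u=(b-a)/np.hypot(*(b-a));nrm=np.array([u[1],-u[0]])
        print(n,z,'len',np.hypot(*(b-a)),'disc dir yaw',np.degrees(np.arctan2(nrm[1],nrm[0])),'mid',(a+b)/2+off*nrm)
g=lambda p:np.array(f(p,.016))
c=[g(p) for p in((482,237),(522,314),(676,283),(634,213))]
print('stand',c,'centre',sum(c)/4)
```

```text
A 0.12 len 0.05854013637887509 disc dir yaw 17.835299853156126 mid [ 0.574 -0.168]
A 0 len 0.055998701547410545 disc dir yaw 11.586208615846889 mid [ 0.563 -0.165]
B 0.12 len 0.06246502612279772 disc dir yaw -0.08292942642836382 mid [0.601 0.068]
B 0 len 0.06191936672218303 disc dir yaw -3.3878390017477247 mid [0.596 0.069]
stand [array([0.489, 0.195]), array([0.589, 0.205]), array([0.582, 0.358]), array([0.488, 0.351])] centre [0.537 0.277]
```

```bash
python3 -m inch '[[[100,53,-24,-2,0,0,0],[100,53,-24,-2,0,0,0],[100,53,-24,-2,0,0,0],[100,53,-24,-2,0,0,0],[100,53,-24,-2,0,0,0],[100,53,-24,-2,0,0,0],[100,53,-24,-2,0,0,0],[100,53,-24,-2,0,0,0]]]' 40
python3 - <<'E'
from h import *
np.set_printoptions(precision=3,suppress=True)
w=shot('wrist','w1.png')
for t,z in(('block1_mid',.06),('mark1',.06),('block1',0)):
    for m in finder.mark_of('wrist',t): print(t,m['conf'],m['position'],atz(w,m['position'],z))
print(bot.get_obs())
im=cv2.imread('pics/w1.png');cv2.imwrite('pics/w1b.png',cv2.resize(im,(800,600)))
E
```

```text
time: 3.15
ee_pos: [0.5146, -0.2091, 0.2475]
tcp_rot: [180.0, -0.0, 17.9]
wrist_force: [0.3, -1.4, 0.1]
opening: 0.0855
grasp_force: 0.0
block1_mid 0.85 [13.2, 1.4] [0.597 0.067 0.06 ]
mark1 0.51 [236.7, 81.4] [ 0.595 -0.161  0.06 ]
block1 0.77 [53.3, 22.8] [0.593 0.067 0.   ]
block1 0.56 [239.7, 111.0] [ 0.565 -0.17   0.   ]
{'time': 3.35, 'q': array([-22.212,   6.112,  13.048,  96.981,  -0.016, 139.792]), 'qd': array([-2.259, -1.12 , -0.786,  0.106, -0.166, -0.342]), 'joint_efforts': array([  2.068, -52.051,  46.566,  -0.155,   0.122,   0.147]), 'ee_pos': array([ 0.514, -0.21 ,  0.247]), 'tcp_rot': array([-179.984,    0.045,   17.996]), 'wrist_force': array([ 0.193, -0.257,  0.51 ]), 'torque': array([-0.033,  0.016,  0.021]), 'grasp_force': 0.0, 'opening': 0.08530897009251352}
```

View pics/w1b.png

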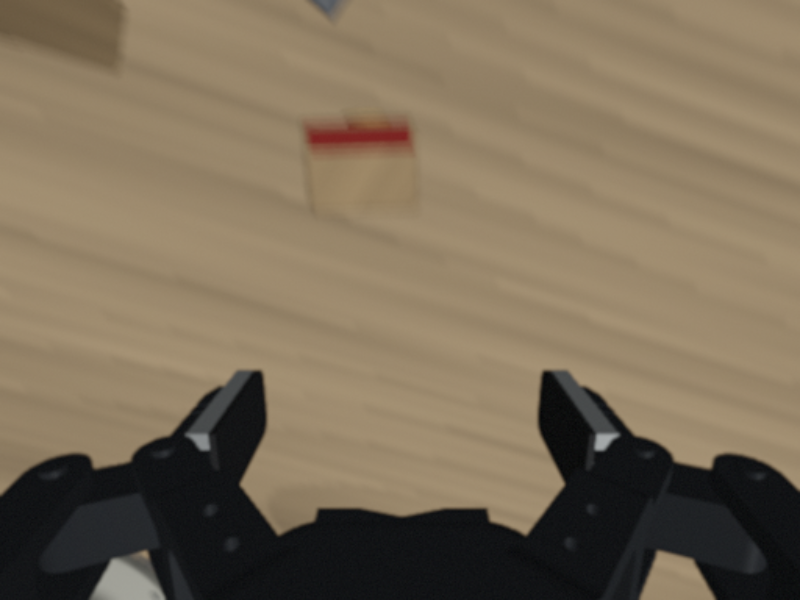

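Block A's top shows square to the tool. Its corners are at about (305,122), (411,119), (313,211) and (418,207), with the stripe on the disc side.

Run:
```python
from h import *
np.set_printoptions(precision=3,suppress=True)
w=shot('wrist')
c=[atz(w,(x/1.5625-.2,y/1.5625-.2),.12) for x,y in((305,122),(411,119),(418,207),(313,211))]
m=sum(c)/4;d=(c[0]+c[1]-c[2]-c[3])[:2];e=(c[1]+c[2]-c[0]-c[3])[:2]
print(m,np.hypot(*d)/2,np.hypot(*e)/2,np.degrees(np.arctan2(d[1],d[0])),np.degrees(np.arctan2(e[1],e[0]))+90)
print(tool(m-np.array(bot.get_obs()['ee_pos'])))
```

```text
[ 0.571 -0.168  0.12 ] 0.04811474451293209 0.059664527405969316 21.663596996688725 19.959768374923712
[ 68.044 -22.839 127.118]
```

```bash
python3 -m inch '[[[100,38,-11.5,0,0,0,-2],[100,38,-11.5,0,0,0,0],[100,0,0,40,0,0,0],[100,0,0,40,0,0,0],[100,0,0,40,0,0,0],[100,0,0,30,0,0,0],[100,0,0,12,0,0,0],[100,0,0,0,0,0,0]]]'
python3 - <<'E'
from h import *
c=shot('wrist','w2.png')
E
```

```text
time: 4.4
ee_pos: [0.5773, -0.1652, 0.0854]
tcp_rot: [-180.0, 0.0, 19.8]
wrist_force: [0.1, 0.0, 0.0]
opening: 0.0851
grasp_force: 0.0
```

```bash
python3 -m inch '[[[40,0,0,0,0,0,0],[40,0,0,0,0,0,0],[40,0,0,0,0,0,0],[40,0,0,0,0,0,0],[40,0,0,0,0,0,0]]]' 40
```

```text
time: 5.08
ee_pos: [0.5787, -0.1648, 0.0871]
tcp_rot: [179.9, -0.1, 19.9]
wrist_force: [-0.0, -1.5, 5.7]
opening: 0.063
grasp_force: 44.5
```

View pics/w2.png

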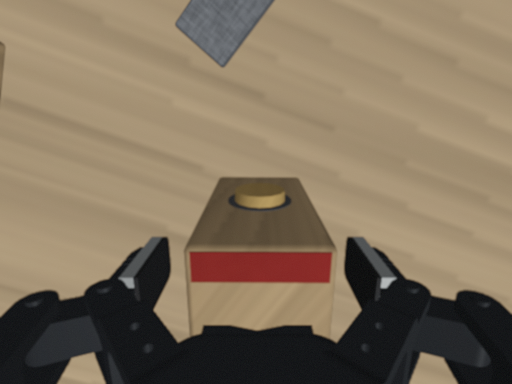

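Block A is gripped, 63 mm across, and the disc is clear of the pads. Now I'll lift it and tilt it 70°.

```bash
python3 -m inch '[[[40,0,0,-35,0,0,0],[40,-6,0,0,0,10,0],[40,-6,0,-1,0,10,0],[40,-5.5,0,-2,0,10,0],[40,-5,0,-3,0,10,0],[40,-4.5,0,-4,0,10,0],[40,-4,0,-4.5,0,10,0],[40,-3,0,-5,0,10,0]]]'
python3 - <<'E'
from h import *
np.set_printoptions(precision=2,suppress=True)
import time
o=bot.get_obs();print(o['q'],o['ee_pos'],o['tcp_rot'])
R=Ro.from_euler('xyz',o['tcp_rot'],degrees=True).as_matrix();print(R)
c=shot('wrist','w3.png');shot('side','d3.png')
E
```

```text
time: 6.08
ee_pos: [0.5391, -0.1789, 0.1205]
tcp_rot: [179.9, -69.4, 19.8]
wrist_force: [1.9, -1.8, -2.7]
opening: 0.0633
grasp_force: 46.4
[-43.05 -26.39 -55.88   9.92  56.37 145.59] [ 0.54 -0.18  0.12] [179.93 -69.41  19.82]
[[ 0.33  0.34  0.88]
 [ 0.12 -0.94  0.32]
 [ 0.94  0.   -0.35]]
```

View pics/d3.png

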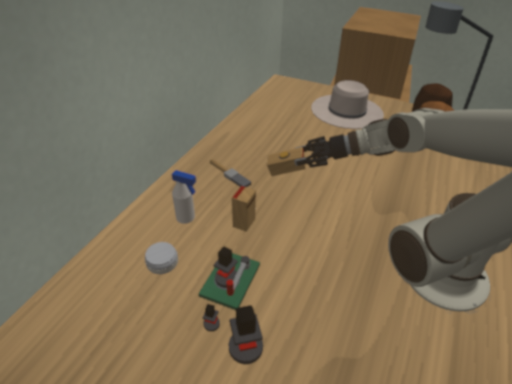

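```bash
python3 -m inch '[[[40,-13,0,5,0,0,0],[40,-13,0,5,0,0,0],[40,-13,0,5,0,0,0],[40,-12,0,4,0,0,0],[40,0,0,0,0,0,0]]]'
python3 - <<'E'
from h import *
np.set_printoptions(precision=2,suppress=True)
o=bot.get_obs();print(o['q'],o['ee_pos'],o['wrist_force'])
shot('side','d4.png')
E
```

```text
time: 6.8
ee_pos: [0.5402, -0.1792, 0.0657]
tcp_rot: [-179.9, -69.1, 19.7]
wrist_force: [-0.4, 0.1, -2.4]
opening: 0.0631
grasp_force: 46.4
[-42.91 -19.98 -58.5    1.34  56.12 145.33] [ 0.54 -0.18  0.07] [-0.45  0.13 -2.42]
```

```bash
python3 -m inch '[[[40,-2.5,0,1,0,0,0],[40,-2.5,0,1,0,0,0],[40,-2,0,0.5,0,0,0],[40,-3,0,-1,0,2,0],[40,-3,0,-1,0,2,0],[40,-3,0,-1,0,2,0],[40,-2,0,-1,0,2,0],[40,0,0,0,0,0,0]]]'
python3 - <<'E'
from h import *
np.set_printoptions(precision=2,suppress=True)
o=bot.get_obs();print(o['q'],o['ee_pos'],o['wrist_force'])
E
```

```text
time: 7.85
ee_pos: [0.5331, -0.1825, 0.0503]
tcp_rot: [179.4, -77.3, 20.3]
wrist_force: [-7.6, -2.3, 8.8]
opening: 0.0633
grasp_force: 47.8
[-45.51 -11.5  -64.04 -24.16  62.34 154.29] [ 0.53 -0.18  0.05] [-7.6  -2.35  8.79]
```

```bash
python3 -m inch '[[[78,0,0,0,0,0,0],[85,0,0,0,0,0,0],[100,0,0,0,0,0,0],[100,0,0,0,0,0,0],[100,0,0,0,0,0,0],[100,20,0,-3,0,-2,0],[100,40,0,-10,0,-10,0],[100,40,0,-10,0,-10,0]]]'
python3 - <<'E'
from h import *
np.set_printoptions(precision=2,suppress=True)
o=bot.get_obs();print(o['q'],o['ee_pos'],o['tcp_rot'],o['wrist_force'])
shot('side','d5.png');shot('wrist','w5.png')
a=cv2.imread('pics/d5.png');b=cv2.imread('pics/w5.png')
cv2.imwrite('pics/m5.png',np.hstack([cv2.resize(a[110:310,180:440],(400,308)),cv2.resize(b,(400,308))]))
E
```

```text
time: 8.85
ee_pos: [0.546, -0.1878, 0.1121]
tcp_rot: [-179.5, -63.7, 18.7]
wrist_force: [2.3, -1.8, -0.7]
opening: 0.0854
grasp_force: 0.0
[-41.77 -24.13 -51.    18.66  51.68 141.62] [ 0.55 -0.19  0.11] [-179.51  -63.74   18.71] [ 2.27 -1.8  -0.67]
```

View pics/m5.png

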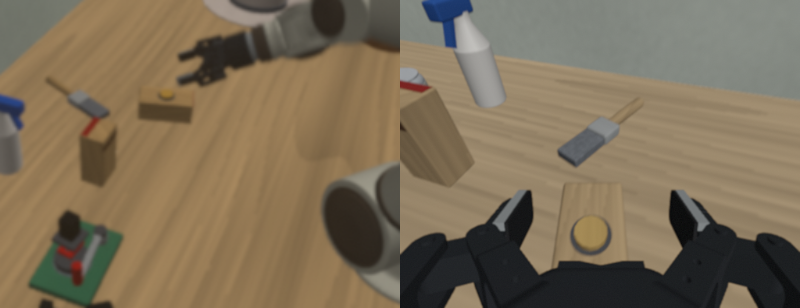

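Block A lies disc up. Next is block B.

```bash
python3 -m inch '[[[100,17,0,-11,0,-9.3,0],[100,15,0,-14,0,-9.3,0],[100,12,0,-16,0,-9.3,0],[100,9,0,-18,0,-9.3,0],[100,6,0,-19,0,-9.3,0],[100,3,0,-20,0,-9.3,0],[100,20,-50,0,0,0,0],[100,20,-50,0,0,0,0]]]'; python3 -m inch '[[[100,20,-50,0,0,0,0],[100,15,-50,0,0,0,0],[100,10,-30,0,0,0,0],[100,0,0,0,0,0,10],[100,0,0,0,0,0,10],[100,0,0,0,0,0,0]]]'
python3 - <<'E'
from h import *
np.set_printoptions(precision=3,suppress=True)
w=shot('wrist','w6.png');print(bot.get_obs()['q'],w['R'],w['t'])
for t,z in(('block1_mid',.06),('mark1',.06),('mark1',.057),('block1',0)):
    for m in finder.mark_of('wrist',t): print(t,m['conf'],m['position'],atz(w,m['position'],z))
im=cv2.imread('pics/w6.png');cv2.imwrite('pics/w6b.png',cv2.resize(im,(800,600)))
E
```

```text
time: 9.95
ee_pos: [0.5359, -0.0866, 0.2352]
tcp_rot: [-179.8, -8.8, 19.0]
wrist_force: [0.7, 0.4, -0.3]
opening: 0.0855
grasp_force: 0.0
time: 10.7
ee_pos: [0.5347, 0.0257, 0.2431]
tcp_rot: [-176.1, -8.3, 0.7]
wrist_force: [0.1, 0.4, 0.5]
opening: 0.0854
grasp_force: 0.0
[  0.694  -5.322   0.575  87.645   3.943 179.988] [[ 0.023 -0.997 -0.068]
 [-0.99  -0.033  0.138]
 [-0.14   0.064 -0.988]] [0.029 0.525 0.47 ]
mark1 0.97 [455.4, 185.5] [ 0.547 -0.179  0.06 ]
mark1 0.43 [233.3, 108.3] [0.626 0.066 0.06 ]
mark1 0.97 [455.4, 185.5] [ 0.547 -0.181  0.057]
mark1 0.43 [233.3, 108.3] [0.626 0.067 0.057]
block1 0.64 [424.2, 135.3] [ 0.603 -0.17   0.   ]
block1 0.62 [238.2, 138.6] [0.594 0.068 0.   ]
block1 0.39 [75.1, 178.6] [0.533 0.297 0.   ]
```

View pics/w6b.png

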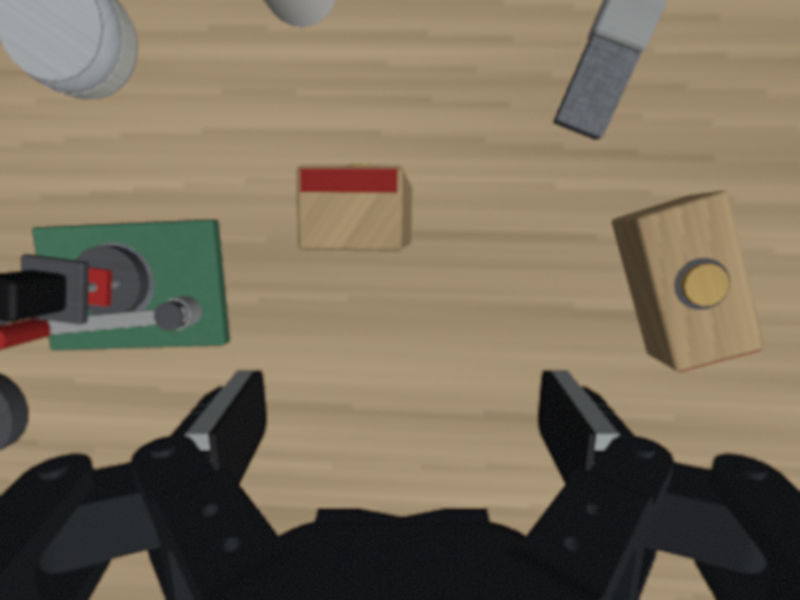

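Block B's top corners are near (298,167), (400,167), (402,250) and (298,249). Joint 6 is at its limit, so the tool stands crooked. I'll use a yaw of 12° and let the pads align the block.

```bash
cat >> h.py <<'E'
def go(pos,rpy,Rn=None):
    "needed rotvec (deg, tool axes), then shift in new tool axes"
    o=bot.get_obs();R0=Ro.from_euler('xyz',o['tcp_rot'],degrees=True);R1=Ro.from_euler('xyz',rpy,degrees=True)
    d=np.array(pos)-o['ee_pos']
    print('turn',np.round((R0.inv()*R1).as_rotvec(degrees=True),1),'shift new axes',np.round(R1.inv().apply(d)*1000,1),'old',np.round(R0.inv().apply(d)*1000,1))
E
python3 - <<'E'
from h import *
np.set_printoptions(precision=3,suppress=True)
w=shot('wrist')
c=[atz(w,(x/1.5625-.2,y/1.5625-.2),.12) for x,y in((298,167),(400,167),(402,250),(298,249))]
m=sum(c)/4;d=(c[0]+c[1]-c[2]-c[3])[:2];e=(c[1]+c[2]-c[0]-c[3])[:2]
print(m,np.hypot(*d)/2,np.hypot(*e)/2,np.degrees(np.arctan2(d[1],d[0])),np.degrees(np.arctan2(e[1],e[0]))+90)
go(m+[.008,.001,.08],[180,0,12])
E
```

```text
[0.595 0.068 0.12 ] 0.04826551673350238 0.06189126933847136 1.1949494697970933 1.0451543416528892
turn [ -3.1  -8.6 -10.9] shift new axes [ 76.  -26.6  44.1] old [ 62.3 -37.1  56.3]
```

```bash
python3 -m inch '[[[100,0,0,0,-1.5,-4.3,-5.5],[100,0,0,0,-1.5,-4.3,-5.5],[100,38,-13,0,0,0,0],[100,38,-13,0,0,0,0],[100,0,0,20,0,0,0],[100,0,0,0,0,0,0]]]'
python3 - <<'E'
from h import *
shot('wrist','w7.png')
go([.603,.069,.085],[180,0,12])
E
```

```text
time: 11.75
ee_pos: [0.6026, 0.0683, 0.2224]
tcp_rot: [-179.9, 0.2, 12.1]
wrist_force: [-0.1, 0.4, -0.0]
opening: 0.0853
grasp_force: 0.0
turn [-0.1  0.1  0.1] shift new axes [  0.6  -0.9 138.9] old [  0.7  -0.6 138.9]
```

View pics/w7.png

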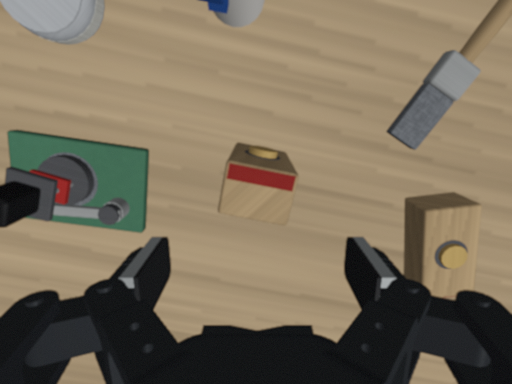

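Block B at (257,190) lies centred between the fingers, so I'll go down and grip.

```bash
python3 -m inch '[[[100,0,0,45,0,0,0],[100,0,0,45,0,0,0],[100,0,0,35,0,0,0],[100,0,0,14,0,0,0],[100,0,0,0,0,0,0],[40,0,0,0,0,0,0],[40,0,0,0,0,0,0],[40,0,0,0,0,0,0]]]' 40;  python3 -m inch '[[[40,0,0,0,0,0,0],[40,0,0,0,0,0,0]]]'
python3 - <<'E'
from h import *
shot('wrist','w8.png');print(bot.get_obs()['tcp_rot'],bot.get_obs()['q'])
E
```

```text
time: 12.8
ee_pos: [0.6042, 0.0681, 0.0881]
tcp_rot: [-179.9, -0.2, 12.1]
wrist_force: [-0.9, -1.0, 6.1]
opening: 0.0676
grasp_force: 43.0
time: 13.05
ee_pos: [0.6042, 0.068, 0.0881]
tcp_rot: [-179.9, -0.2, 12.1]
wrist_force: [-1.3, -1.1, 6.1]
opening: 0.0676
grasp_force: 43.0
[-179.94116331   -0.23531775   12.10246348] [6.38965788e+00 1.22248426e+01 2.36674089e+00 7.99136059e+01
 8.19684427e-02 1.74287237e+02]
```

View pics/w8.png

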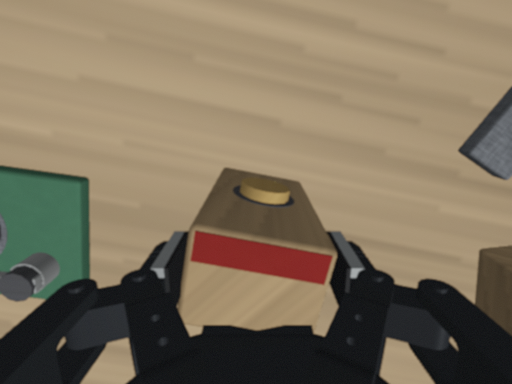

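The block is held crooked on its edges (opening 67.6 mm). I'll lift it slightly and squeeze harder to let it align.

```bash
python3 -m inch '[[[40,0,0,-6,0,0,0],[40,0,0,0,0,0,0]]]' 40;  python3 -m inch '[[[40,0,0,0,0,0,0],[40,0,0,0,0,0,0]]]' 100
```

```text
time: 13.35
ee_pos: [0.6034, 0.0681, 0.0923]
tcp_rot: [-179.9, -0.1, 12.1]
wrist_force: [1.2, 0.0, -3.5]
opening: 0.0672
grasp_force: 43.8
time: 13.6
ee_pos: [0.6029, 0.068, 0.091]
tcp_rot: [-179.9, 0.0, 12.1]
wrist_force: [0.3, 0.5, -3.2]
opening: 0.0658
grasp_force: 103.3
```

```bash
python3 -m inch '[[[40,0,0,5,0,0,0],[40,0,0,2,0,0,-5],[40,0,0,0,0,0,-5],[40,0,0,0,0,0,0],[100,0,0,0,0,0,0],[100,0,0,0,0,0,0],[100,0,0,0,0,0,5],[100,0,0,0,0,0,5]]]' 40;  python3 -m inch '[[[100,0,0,0,0,0,0],[40,0,0,0,0,0,0],[40,0,0,0,0,0,0],[40,0,0,0,0,0,0],[40,0,0,0,0,0,0]]]' 40
python3 - <<'E'
from h import *
shot('wrist','w9.png');print(bot.get_obs()['tcp_rot'])
E
```

```text
time: 14.6
ee_pos: [0.6027, 0.0679, 0.0837]
tcp_rot: [-179.9, 0.0, 11.9]
wrist_force: [-0.1, -0.6, -0.1]
opening: 0.0852
grasp_force: 0.0
time: 15.22
ee_pos: [0.6031, 0.068, 0.0844]
tcp_rot: [-179.9, -0.0, 12.1]
wrist_force: [0.9, -0.0, 1.7]
opening: 0.0633
grasp_force: 45.1
[-1.79922139e+02 -3.11988094e-02  1.21227323e+01]
```

View pics/w9.png

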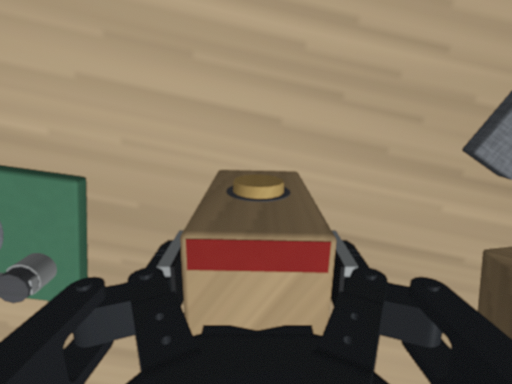

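Aligned now. I'll lift and tilt as before.

```bash
python3 -m inch '[[[40,0,0,-35,0,0,0],[40,-6,0,0,0,10,0],[40,-6,0,-1,0,10,0],[40,-5.5,0,-2,0,10,0],[40,-5,0,-3,0,10,0],[40,-4.5,0,-4,0,10,0],[40,-4,0,-4.5,0,10,0],[40,-3,0,-5,0,10,0]]]'; python3 -m inch '[[[40,-13,0,5,0,0,0],[40,-13,0,5,0,0,0],[40,-13,0,5,0,0,0],[40,-9,0,3,0,0,0],[40,0,0,0,0,0,0]]]'
python3 - <<'E'
from h import *
np.set_printoptions(precision=2,suppress=True)
o=bot.get_obs();print(o['q'],o['ee_pos'],o['wrist_force'])
E
```

```text
time: 16.27
ee_pos: [0.5812, 0.058, 0.1535]
tcp_rot: [-179.4, -67.5, 11.9]
wrist_force: [-1.6, 1.5, -9.8]
opening: 0.0635
grasp_force: 44.9
time: 16.9
ee_pos: [0.5977, 0.057, 0.1134]
tcp_rot: [-179.2, -66.0, 11.9]
wrist_force: [-0.0, 0.5, -2.6]
opening: 0.0635
grasp_force: 44.9
[ -0.08 -40.15 -65.79  -1.1   11.7  175.06] [0.6  0.06 0.11] [-0.01  0.45 -2.62]
```

```bash
python3 -m inch '[[[40,9,14,20,0,0,0],[40,9,14,20,0,0,0],[40,-10,0,4.5,0,0,0],[40,-10,0,4.5,0,0,0],[40,-10,0,4.5,0,0,0],[40,0,0,0,0,0,0]]]'
python3 - <<'E'
from h import *
np.set_printoptions(precision=2,suppress=True)
o=bot.get_obs();print(o['q'],o['ee_pos'],o['wrist_force'])
E
```

```text
time: 17.65
ee_pos: [0.6461, 0.0397, 0.08]
tcp_rot: [-179.2, -66.0, 11.9]
wrist_force: [0.3, 0.2, -2.8]
opening: 0.0635
grasp_force: 45.5
[ -2.6  -24.2  -61.65 -12.65  14.01 173.98] [0.65 0.04 0.08] [ 0.3   0.21 -2.79]
```

```bash
python3 -m inch '[[[40,-6,0,3,0,0,0],[40,-5,0,2,0,0,0],[40,-3,0,1,0,0,0],[40,-3,0,0,0,2,0],[40,-3,0,0,0,2,0],[40,-3,0,-0.5,0,2,0],[40,-3,0,-0.5,0,2,0],[40,0,0,0,0,0,0]]]'
python3 - <<'E'
from h import *
np.set_printoptions(precision=2,suppress=True)
o=bot.get_obs();print(o['q'],o['ee_pos'],o['wrist_force'])
E
```

```text
time: 18.65
ee_pos: [0.6524, 0.0376, 0.0553]
tcp_rot: [-178.7, -73.7, 11.5]
wrist_force: [0.4, -0.3, -3.2]
opening: 0.0637
grasp_force: 45.5
[ -3.44 -12.77 -65.76 -36.09  15.61 175.7 ] [0.65 0.04 0.06] [ 0.4  -0.3  -3.23]
```

```bash
python3 -m inch '[[[40,1.5,0,5,0,0,0],[40,-2,0,0.5,0,0,0],[40,-2,0,0.5,0,0,0],[40,0,0,0,0,0,0]]]'
python3 - <<'E'
from h import *
np.set_printoptions(precision=2,suppress=True)
o=bot.get_obs();print(o['q'],o['ee_pos'],o['wrist_force'])
E
```

```text
time: 19.15
ee_pos: [0.6579, 0.0389, 0.0534]
tcp_rot: [-178.9, -73.9, 11.7]
wrist_force: [0.3, 0.1, -1.1]
opening: 0.064
grasp_force: 45.8
[ -3.22 -11.12 -65.1  -37.29  15.42 175.76] [0.66 0.04 0.05] [ 0.33  0.09 -1.06]
```

```bash
python3 -m inch '[[[78,0,0,0,0,0,0],[85,0,0,0,0,0,0],[100,0,0,0,0,0,0],[100,0,0,0,0,0,0],[100,0,0,0,0,0,0],[100,20,0,-3,0,-2,0],[100,40,0,-10,0,-9,0],[100,40,0,-10,0,-9,0]]]'; python3 -m inch '[[[100,17,0,-11,0,-9.3,0],[100,15,0,-14,0,-9.3,0],[100,12,0,-16,0,-9.3,0],[100,9,0,-18,0,-9.3,0],[100,6,0,-19,0,-9.3,0],[100,0,0,-10,0,-5,0],[100,0,0,0,0,0,0]]]'
python3 - <<'E'
from h import *
np.set_printoptions(precision=3,suppress=True)
w=shot('wrist','w10.png');print(bot.get_obs()['q'],bot.get_obs()['tcp_rot'])
for t,z in(('mark1',.057),('block1_mid',.025),('die_grip',.106)):
    for m in finder.mark_of('wrist',t): print(t,m['conf'],m['position'],atz(w,m['position'],z))
for n in('side','scene'):
    c=shot(n,n+'10.png')
    for t,z in(('mark1',.057),('block1_mid',.025)):
        for m in finder.mark_of(n,t): print(n,t,m['conf'],m['position'],atz(c,m['position'],z))
E
```

```text
time: 20.15
ee_pos: [0.6743, 0.04, 0.1222]
tcp_rot: [-179.2, -59.7, 12.0]
wrist_force: [1.6, -0.8, -0.7]
opening: 0.0855
grasp_force: 0.0
time: 21.02
ee_pos: [0.6671, 0.0371, 0.2275]
tcp_rot: [-179.6, -10.4, 12.6]
wrist_force: [0.8, 0.1, -0.5]
opening: 0.0857
grasp_force: 0.0
[  2.204  10.573  15.038  84.28    2.276 169.806] [-179.582  -10.425   12.563]
mark1 0.67 [253.5, 193.0] [0.671 0.043 0.057]
block1_mid 0.62 [252.5, 191.2] [0.669 0.044 0.025]
block1_mid 0.44 [398.8, 274.8] [ 0.607 -0.156  0.025]
side mark1 0.73 [244.5, 258.2] [0.508 0.235 0.057]
side mark1 0.61 [286.6, 173.2] [ 0.548 -0.158  0.057]
side mark1 0.38 [225.0, 196.4] [0.675 0.04  0.057]
side block1_mid 0.74 [226.8, 204.0] [0.671 0.038 0.025]
side block1_mid 0.55 [223.6, 274.8] [0.544 0.286 0.025]
scene mark1 0.66 [271.3, 220.5] [0.669 0.045 0.057]
scene mark1 0.53 [189.1, 202.7] [ 0.559 -0.175  0.057]
scene block1_mid 0.59 [268.9, 224.8] [0.66  0.04  0.025]
scene block1_mid 0.17 [339.3, 164.2] [0.47  0.319 0.025]
```

```bash
python3 -m inch '[[[100,0,0,-15,0,-10.4,0],[100,0,0,-10,0,0,-10.5],[100,0,0,-10,0,0,-10.5],[100,0,0,0,0,0,-10.5],[100,0,0,0,0,0,-10.5],[100,0,0,0,0,0,-10.5],[100,0,0,0,0,0,-10.5],[100,0,0,0,0,0,-10.5]]]'; python3 -m inch '[[[100,50,-33,0,0,0,-5.5],[100,50,-33,0,0,0,0],[100,50,-33,0,0,0,0],[100,50,-33,0,0,0,0],[100,0,0,0,0,0,0]]]';python3 - <<'E'
from h import *
np.set_printoptions(precision=3,suppress=True)
w=shot('wrist','w11.png');print(bot.get_obs()['q'],bot.get_obs()['tcp_rot'])
for t,z in(('die_grip',.106),('die_face',.016),('seat',.016),('keeper_knob',.061),('keeper_pin',.03),('mark1',.057)):
    for m in finder.mark_of('wrist',t): print(t,m['conf'],m['position'],atz(w,m['position'],z))
im=cv2.imread('pics/w11.png');cv2.imwrite('pics/w11b.png',cv2.resize(im,(800,600)))
E
```

```text
time: 22.52
ee_pos: [0.6638, 0.0359, 0.2597]
tcp_rot: [177.7, -1.1, 86.5]
wrist_force: [0.5, -0.3, 0.2]
opening: 0.0854
grasp_force: 0.0
time: 23.15
ee_pos: [0.5291, 0.2382, 0.2583]
tcp_rot: [177.6, -0.9, 91.9]
wrist_force: [0.1, -0.5, 0.4]
opening: 0.0853
grasp_force: 0.0
[ 24.099   7.256  15.51   95.666  -0.083 112.328] [177.575  -0.906  91.788]
die_face 0.81 [236.7, 17.4] [0.51  0.407 0.016]
die_face 0.65 [412.5, 237.4] [0.77  0.131 0.016]
keeper_pin 0.72 [234.5, 171.2] [0.51  0.226 0.03 ]
mark1 0.92 [346.6, 307.6] [0.668 0.043 0.057]
```

View pics/w11b.png

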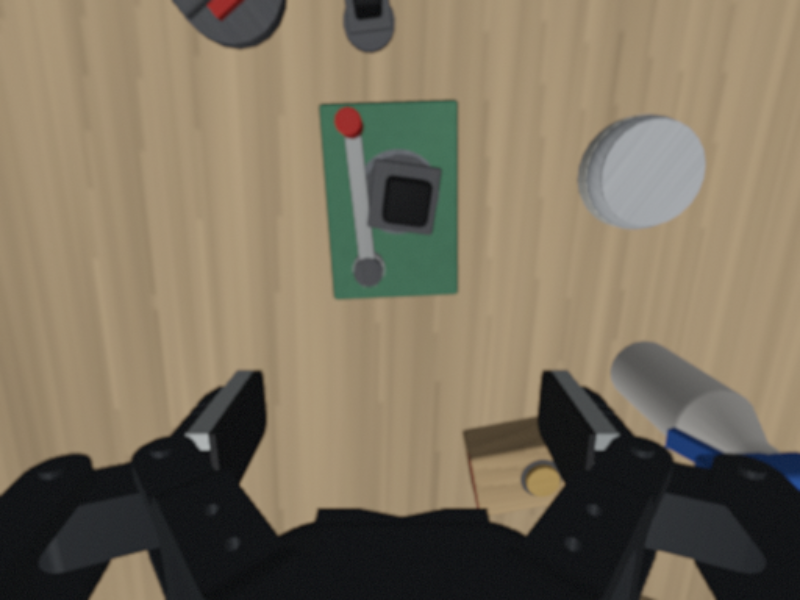

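The view from above shows the knob top at (349,122), the pin at (368,271), the die's grip top at (407,201), its plate corners, and the stand corners at (320,104), (457,100), (458,293) and (335,298).

Run:
```python
from h import *
np.set_printoptions(precision=4,suppress=True)
w=shot('wrist')
f=lambda p,z:atz(w,(p[0]/1.5625-.2,p[1]/1.5625-.2),z)[:2]
k=f((349,122),.083);print('knob',k,'pin',f((368,271),.045),f((368,271),.035))
c=[f(p,.016) for p in((320,104),(457,100),(458,293),(335,298))]
print('stand',c,sum(c)/4,[np.degrees(np.arctan2(*(b-a)[::-1])) for a,b in((c[0],c[1]),(c[3],c[2]),(c[3],c[0]),(c[2],c[1]))],[np.hypot(*(c[i]-c[i-1])) for i in range(4)])
c=[f(p,.084) for p in((377,160),(441,169),(432,234),(368,225))]
print('plate',sum(c)/4,[np.degrees(np.arctan2(*(b-a)[::-1])) for a,b in((c[0],c[1]),(c[3],c[2]),(c[3],c[0]),(c[2],c[1]))],[np.hypot(*(c[i]-c[i-1])) for i in range(4)])
print('grip top',f((407,201),.128))
go([k[0],k[1],.15],[180,0,97])
```

```text
knob [0.5021 0.3301] pin [0.514  0.2232] [0.5137 0.2209]
stand [array([0.4752, 0.3483]), array([0.5816, 0.3546]), array([0.5918, 0.1984]), array([0.4848, 0.1923])] [0.5334 0.2734] [np.float64(3.4164615882242484), np.float64(3.302594785759958), np.float64(93.53110328419801), np.float64(93.74262271714738)] [np.float64(0.15629967812623466), np.float64(0.10660965382025438), np.float64(0.15651492141566822), np.float64(0.10718809934933166)]
plate [0.5394 0.2831] [np.float64(-6.12166447435068), np.float64(-6.738148018300034), np.float64(82.5139429485439), np.float64(84.63948585390324)] [np.float64(0.043281584311664754), np.float64(0.04302810194344686), np.float64(0.043753502967864615), np.float64(0.044642488983089)]
grip top [0.5387 0.2839]
turn [ 2.4 -0.8 -5.5] shift new axes [ 98.6 -17.9 107.4] old [ 94.8 -31.6 107.6]
```

```bash
python3 -m inch '[[[60,0,0,0,2.4,-0.8,-5],[60,52,-9,0,0,0,0],[60,52,-9,0,0,0,0],[60,0,0,40,0,0,0],[60,0,0,40,0,0,0],[60,0,0,0,0,0,0]]]';python3 - <<'E'
from h import *
np.set_printoptions(precision=4,suppress=True)
w=shot('wrist','w12.png')
hsv=cv2.cvtColor(w['pixels'],cv2.COLOR_RGB2HSV)
r=((hsv[...,0]<8)|(hsv[...,0]>172))&(hsv[...,1]>140)&(hsv[...,2]>60)
n,l,st,ce=cv2.connectedComponentsWithStats(r.astype(np.uint8))
for i in range(1,n):
    if st[i,4]>25: print(st[i],ce[i],atz(w,ce[i],.083),atz(w,ce[i],.061))
for t in('keeper_knob','die_grip','keeper_pin'):
    for m in finder.mark_of('wrist',t): print(t,m['conf'],m['position'],atz(w,m['position'],{'keeper_knob':.061,'die_grip':.106}.get(t,.035)))
go([.502,.334,.058],[180,0,97])
s=shot('scene')
for m in finder.mark_of('scene','keeper_knob'):print(m)
E
```

```text
time: 24.3
ee_pos: [0.5004, 0.3353, 0.1744]
tcp_rot: [-179.7, 0.2, 96.6]
wrist_force: [0.0, 0.1, -0.4]
opening: 0.0511
grasp_force: 0.0
[161  71  36  27 168] [178.6071  84.256 ] [0.4317 0.4108 0.083 ] [0.426  0.4113 0.061 ]
[245 170  20  29 455] [254.7451 184.3516] [0.4973 0.34   0.083 ] [0.4978 0.3338 0.061 ]
[278 210  30  13 219] [292.7123 216.2877] [0.5327 0.3156 0.083 ] [0.5365 0.3071 0.061 ]
keeper_knob 0.85 [257.8, 183.8] [0.5005 0.3346 0.061 ]
die_grip 0.95 [120.5, 39.5] [0.3993 0.4332 0.106 ]
die_grip 0.88 [297.5, 261.3] [0.5384 0.2864 0.106 ]
die_grip 0.65 [279.1, 96.6] [0.5064 0.4104 0.106 ]
keeper_pin 0.85 [255.2, 272.7] [0.5101 0.227  0.035 ]
turn [ 0.2 -0.1 -0.5] shift new axes [ -2.6  -0.6 121.9] old [ -2.7  -0.9 121.9]
```

```bash
python3 -m inch '[[[60,4,0,40,0,0,0],[60,0,0,40,0,0,0],[60,0,0,26,0,0,0],[60,0,0,9,0,0,0],[25,0,0,0,0,0,0],[25,0,0,0,0,0,0],[25,0,0,0,0,0,0]]]' 20
```

```text
time: 25.48
ee_pos: [0.5015, 0.3408, 0.0638]
tcp_rot: [179.9, -0.0, 96.6]
wrist_force: [0.0, 0.3, -0.0]
opening: 0.0216
grasp_force: 0.0
```

```bash
python3 -m inch '[[[25,-3,0,4,0,0,0],[25,-1.7,-19.6,0,0,0,-10],[25,-1.7,-19.6,0,0,0,-10],[25,-1.7,-19.6,0,0,0,-10],[25,-1.7,-19.6,0,0,0,-10],[25,-1.7,-19.6,0,0,0,-10],[25,-1.7,-19.6,0,0,0,-10],[25,-1.7,-19.6,0,0,0,-10]]]'; python3 -m inch '[[[25,-1.7,-19.6,0,0,0,-10],[25,-1.7,-19.6,0,0,0,-10],[25,0,0,0,0,0,0]]]';python3 - <<'E'
from h import *
print(bot.get_obs()['q'].round(1))
c=shot('side')
for m in finder.mark_of('side','keeper_knob'):print(m['conf'],m['position'],atz(c,m['position'],.061))
E
```

```text
time: 26.48
ee_pos: [0.4041, 0.2512, 0.0586]
tcp_rot: [180.0, 0.0, 166.9]
wrist_force: [0.3, 1.1, 0.7]
opening: 0.0212
grasp_force: 0.4
time: 26.85
ee_pos: [0.4021, 0.2117, 0.0587]
tcp_rot: [-180.0, 0.0, -173.5]
wrist_force: [-0.2, -0.1, 0.6]
opening: 0.0215
grasp_force: 0.0
[ 27.8  -8.  -21.7  76.3  -0.   21.3]
0.5 [285.1, 267.0] [0.40044668 0.21760759 0.061     ]
```

```bash
python3 -m inch '[[[25,-0.5,-8,0,0,0,-4],[25,-0.5,-8,0,0,0,-4],[25,0,0,0,0,0,0]]]';python3 -m inch '[[[25,0,-2.5,0,0,0,0],[25,0,-2,0,0,0,0],[25,0,0,0,0,0,0]]]'
```

```text
time: 27.32
ee_pos: [0.4053, 0.1983, 0.0586]
tcp_rot: [179.9, 0.0, -165.5]
wrist_force: [-1.8, 6.7, 1.4]
opening: 0.0218
grasp_force: 2.9
time: 27.7
ee_pos: [0.4055, 0.1976, 0.0586]
tcp_rot: [179.4, -0.0, -165.4]
wrist_force: [-8.0, 27.9, -3.0]
opening: 0.0216
grasp_force: 14.7
```

```bash
python3 -m inch '[[[25,0,4,0,0,0,0],[60,0,1,0,0,0,0],[60,0,0,0,0,0,0],[60,0,0,-50,0,0,0],[100,0,0,-60,0,0,0],[100,0,0,-20,0,0,10],[100,0,0,0,0,0,10],[100,0,0,0,0,0,0]]]';python3 - <<'E'
from h import *
np.set_printoptions(precision=4,suppress=True)
w=shot('wrist','w13.png')
for t in('keeper_knob','die_grip','keeper_pin'):
    for m in finder.mark_of('wrist',t): print(t,m['conf'],m['position'],atz(w,m['position'],{'keeper_knob':.061,'die_grip':.106}.get(t,.035)))
go([.539,.285,.25],[180,0,174])
E
```

```text
time: 28.7
ee_pos: [0.4054, 0.1972, 0.1887]
tcp_rot: [-180.0, 0.0, 174.6]
wrist_force: [0.4, 0.2, -0.1]
opening: 0.0854
grasp_force: 0.0
keeper_knob 0.71 [258.8, 178.0] [0.4035 0.1985 0.061 ]
die_grip 0.78 [369.7, 322.0] [0.537  0.2881 0.106 ]
die_grip 0.77 [477.5, 258.3] [0.4795 0.378  0.106 ]
keeper_pin 0.85 [290.4, 263.7] [0.5134 0.2246 0.035 ]
turn [-0.  -0.   0.7] shift new axes [-124.   101.3  -61.8] old [-125.2   99.7  -61.9]
```

```bash
python3 -m inch '[[[100,-42,33,-20,0,0,0],[100,-42,34,-20,0,0,0],[100,-40,34,-10,0,0,0.7],[100,0,0,0,0,0,0]]]';python3 - <<'E'
from h import *
np.set_printoptions(precision=4,suppress=True)
w=shot('wrist','w14.png')
P=[]
for t in('die_grip','keeper_pin','seat'):
    for m in finder.mark_of('wrist',t): print(t,m['conf'],m['position'],atz(w,m['position'],{'seat':.016,'die_grip':.106}.get(t,.035)))
for m in finder.outline_of('wrist','die'): print(m['conf'],m['extent'])
go([.539,.285,.089],[180,0,174])
im=cv2.imread('pics/w14.png');cv2.imwrite('pics/w14b.png',cv2.resize(im,(800,600)))
E
```

```text
time: 29.4
ee_pos: [0.5404, 0.2879, 0.2353]
tcp_rot: [-179.9, -0.2, 174.0]
wrist_force: [0.0, 0.3, -0.8]
opening: 0.0853
grasp_force: 0.0
die_grip 0.78 [370.7, 129.7] [0.5039 0.3947 0.106 ]
die_grip 0.58 [261.3, 175.4] [0.5362 0.2916 0.106 ]
die_grip 0.27 [85.8, 273.5] [0.6226 0.0983 0.106 ]
die_grip 0.16 [258.1, 156.5] [0.5178 0.2904 0.106 ]
keeper_pin 0.62 [203.4, 147.4] [0.513  0.2267 0.035 ]
0.93 [403.1, 35.9, 134.7, 68.1]
0.7 [363.2, 123.8, 47.9, 32.2]
0.66 [74.8, 284.1, 26.5, 22.5]
0.59 [257.9, 164.6, 49.0, 64.9]
turn [ 0.   0.  -0.1] shift new axes [ -1.6  -0.5 150.3] old [ -1.5  -0.5 150.3]
```

View pics/w14b.png

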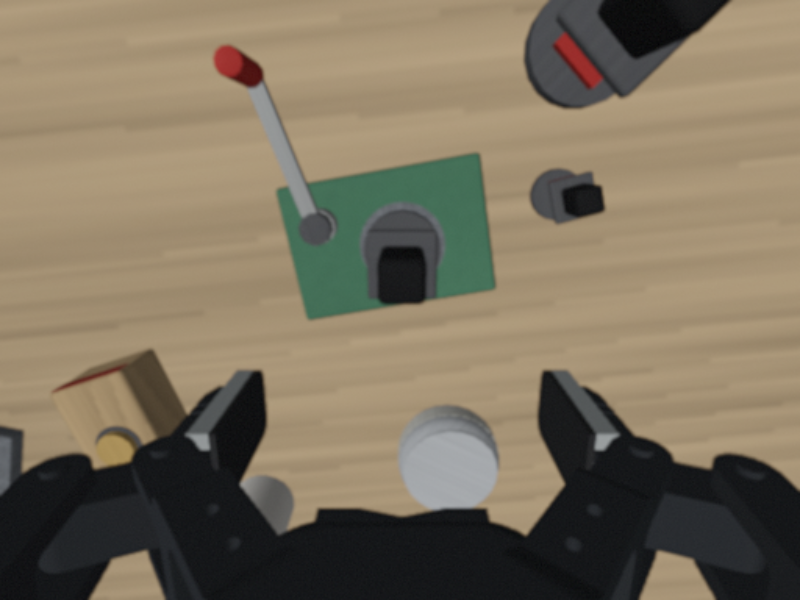

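The die's grip at (402,280) is square to the fingers, the keeper is open with its knob at (235,62), and the foot sits centred on the felt ring, whose top edge is at (402,202).

Run:
```python
from h import *
np.set_printoptions(precision=4,suppress=True)
w=shot('wrist');o=bot.get_obs();f=lambda x,y,z:atz(w,(x/1.5625-.2,y/1.5625-.2),z)
R=Ro.from_euler('xyz',o['tcp_rot'],degrees=True).as_matrix()
print('seat from felt top',f(402.5,202,.016)-.034*R[:,0],'foot top edge',f(402.5,207,.030)-.030*R[:,0])
print('felt l/r',f(360,244,.016),f(445,244,.016))
print('plate front edge (top,tool+x)',f(402.5,231,.084)-.023*R[:,0])
print('grip top far edge',f(402,303,.128)+.014*R[:,0])
for X in([.539,.285],[.536,.287]):
    X=np.array([*X,0.]);print(X,[(proj(w,X+[0,0,z]+dx*R[:,0]+dy*R[:,1])[0]*1.5625+.3).round(0) for z,dx,dy in((.016,.034,0),(.084,.023,-.023),(.084,.023,.023),(.128,-.014,-.014),(.128,-.014,.014))])
```

```text
seat from felt top [0.5321 0.2861 0.016 ] foot top edge [0.5306 0.2863 0.03  ]
felt l/r [0.5278 0.2522 0.016 ] [0.5349 0.3203 0.016 ]
plate front edge (top,tool+x) [0.5337 0.2859 0.084 ]
grip top far edge [0.5319 0.2858 0.128 ]
[0.539 0.285 0.   ] [array([402., 211.]), array([367., 239.]), array([437., 239.]), array([378., 315.]), array([426., 315.])]
[0.536 0.287 0.   ] [array([404., 207.]), array([369., 234.]), array([440., 234.]), array([381., 309.]), array([429., 310.])]
```

```bash
python3 - <<'E'
from h import *
go([.533,.286,.090],[180,0,174])
E
python3 -m inch '[[[100,6,0,0,0,0,0],[100,0,0,40,0,0,0],[100,0,0,40,0,0,0],[100,0,0,40,0,0,0],[100,0,0,20,0,0,0],[100,0,0,0,0,0,0]]]'
python3 - <<'E'
from h import *
go([.533,.286,.090],[180,0,174])
E
```

```text
turn [ 0.   0.1 -0.1] shift new axes [ 4.500e+00 -1.000e-01  1.495e+02] old [  4.6  -0.2 149.5]
time: 30.45
ee_pos: [0.5309, 0.2863, 0.0975]
tcp_rot: [-179.9, -0.1, 173.9]
wrist_force: [-0.1, 0.0, -0.2]
opening: 0.085
grasp_force: 0.0
turn [-0.1 -0.1 -0.1] shift new axes [-2.1 -0.   7.5] old [-2.1 -0.   7.5]
```

```bash
python3 -m inch '[[[100,-2,0,7,0,0,0],[25,0,0,0,0,0,0],[25,0,0,0,0,0,0],[25,0,0,0,0,0,0],[25,0,0,0,0,0,0],[25,0,0,0,0,0,0],[25,0,0,0,0,0,0]]]' 80;  python3 - <<'E'
from h import *
o=bot.get_obs();print(o['ee_pos'],o['tcp_rot'],o['wrist_force'])
E
python3 -m inch '[[[25,0,0,-10,0,0,0],[25,0,0,-30,0,0,0],[25,0,0,-40,0,0,0],[25,0,0,0,0,0,0]]]' 80
```

```text
time: 31.32
ee_pos: [0.5345, 0.287, 0.0921]
tcp_rot: [180.0, 0.0, 173.9]
wrist_force: [-0.4, 3.2, 4.1]
opening: 0.0271
grasp_force: 79.1
[0.53447633 0.28701013 0.09206515] [1.79962657e+02 4.52642488e-02 1.73898363e+02] [-0.37662258  3.18924066  4.11622697]
time: 31.82
ee_pos: [0.5352, 0.2869, 0.1745]
tcp_rot: [179.9, 0.2, 173.9]
wrist_force: [0.3, 0.3, -4.2]
opening: 0.0269
grasp_force: 79.7
```

The die is held and off its stand. I'm moving over to re-measure block B's disc.

```bash
python3 -m inch '[[[25,-27,-44,-3,0,0,0],[25,-27,-44,-3,0,0,0],[25,-27,-44,-3,0,0,0],[25,-27,-44,-3,0,0,0],[25,-27,-44,-3,0,0,0],[25,-27,-44,0,0,0,0],[25,-27,-44,0,0,0,0],[25,0,0,0,0,0,0]]]' 80;  python3 - <<'E'
from h import *
np.set_printoptions(precision=4,suppress=True)
o=bot.get_obs();print(o['ee_pos'],o['tcp_rot'],o['q'])
def rep(n):
    for t,z in(('mark1',.057),('block1_mid',.025)):
        for m in finder.mark_of(n,t): print(n,t,round(m['conf'],2),np.round(m['position']),atz(c,m['position'],z))
    hsv=cv2.cvtColor(c['pixels'],cv2.COLOR_RGB2HSV)
    r=((hsv[...,0]>18)&(hsv[...,0]<28)&(hsv[...,1]>125)&(hsv[...,2]>90)).astype(np.uint8)
    k,l,st,ce=cv2.connectedComponentsWithStats(r)
    for i in range(1,k):
        if st[i,4]>40: print(n,'brass',st[i],ce[i],atz(c,ce[i],.057))
for n in('wrist','scene','side'):
    c=shot(n,n+'15.png');rep(n)
E
```

```text
time: 32.83
ee_pos: [0.6896, -0.0436, 0.1832]
tcp_rot: [-179.9, -0.2, 173.6]
wrist_force: [1.2, -0.5, -4.7]
opening: 0.0275
grasp_force: 80.9
[ 0.6896 -0.0436  0.1832] [-179.9118   -0.2272  173.6408] [-3.587  25.0084 28.9585 94.1813 -0.0771  2.7722]
wrist mark1 0.64 [81. 36.] [ 0.5514 -0.1752  0.057 ]
wrist block1_mid 0.82 [340. 142.] [0.6666 0.0433 0.025 ]
scene mark1 0.64 [273. 218.] [0.6613 0.0512 0.057 ]
scene mark1 0.64 [241. 220.] [ 0.6509 -0.0371  0.057 ]
scene mark1 0.58 [188. 201.] [ 0.5523 -0.1779  0.057 ]
scene block1_mid 0.87 [268. 227.] [0.6685 0.0357 0.025 ]
scene brass [184 197  10   9  65] [188.8308 201.1692] [ 0.5534 -0.1755  0.057 ]
scene brass [266 217  10   9  75] [270.5467 221.2133] [0.6711 0.0423 0.057 ]
side mark1 0.49 [268. 178.] [ 0.5936 -0.1077  0.057 ]
side mark1 0.44 [226. 195.] [0.6751 0.0344 0.057 ]
side block1_mid 0.96 [227. 204.] [0.671  0.0361 0.025 ]
side brass [222 195   9   7  46] [226.2609 197.8478] [0.6684 0.0447 0.057 ]
```

```bash
cat >> h.py <<'E'
def brass(c,X,r=.026):
    "centroid of brass-coloured pixels near expected disc centre X"
    p=proj(c,X)[0];rad=np.hypot(*(proj(c,np.array(X)+[r,0,0])[0]-p))
    yy,xx=np.mgrid[:384,:512];hsv=cv2.cvtColor(c['pixels'],cv2.COLOR_RGB2HSV).astype(int)
    m=(np.hypot(xx-p[0],yy-p[1])<rad)&(hsv[...,0]>17)&(hsv[...,0]<30)&(hsv[...,1]>115)
    k,l,st,ce=cv2.connectedComponentsWithStats(m.astype(np.uint8))
    if k<2:return p,None
    i=1+np.argmax(st[1:,4]);return p.round(),st[i],ce[i].round(1),atz(c,ce[i],X[2]).round(4)
E
python3 - <<'E'
from h import *
c=shot('wrist')
print(brass(c,[.670,.043,.057]),brass(c,[.552,-.176,.057]))
p=proj(c,[.67,.043,.057])[0].astype(int)
h=cv2.cvtColor(c['pixels'],cv2.COLOR_RGB2HSV);print(h[p[1]-20:p[1]+21:5,p[0]].tolist())
go([.670,.043,.142],[180,0,174])
E
```

```text
(array([343., 151.]), array([326, 137,   8,  21,  38], dtype=int32), array([328. , 147.3]), array([0.6654, 0.0293, 0.057 ])) (array([77., 37.]), array([ 79,  20,  17,  35, 130], dtype=int32), array([90.3, 40.9]), array([ 0.5556, -0.1658,  0.057 ]))
[[110, 8, 95], [20, 116, 187], [20, 115, 189], [20, 114, 190], [20, 113, 191], [21, 114, 192], [21, 115, 193], [18, 91, 151], [18, 83, 185]]
turn [-0.   0.  -0.1] shift new axes [27.7 79.6 44.9] old [27.8 79.6 44.9]
```

```bash
sed -i 's/>115)/>103)/' h.py
python3 - <<'E'
from h import *
c=shot('wrist')
print(brass(c,[.670,.043,.057]),brass(c,[.552,-.176,.057]))
E
```

```text
(array([343., 151.]), array([326, 134,  32,  31, 791], dtype=int32), array([341.3, 148.9]), array([0.6682, 0.0414, 0.057 ])) (array([77., 37.]), array([  58,   16,   39,   40, 1151], dtype=int32), array([77. , 35.5]), array([ 0.5506, -0.1758,  0.057 ]))
```

```bash
python3 -m inch '[[[25,14,39.5,0,0,0,0],[25,14,39,0,0,0,0],[25,0,0,25,0,0,0],[25,0,0,10,0,0,0],[25,0,0,0,0,0,0]]]' 80;  python3 - <<'E'
from h import *
go([.669,.042,.133],[180,0,174]); print(bot.get_obs()['wrist_force'])
E
```

```text
time: 34.0
ee_pos: [0.6695, 0.0409, 0.1509]
tcp_rot: [-180.0, -0.1, 173.9]
wrist_force: [0.7, -0.2, -4.3]
opening: 0.0271
grasp_force: 81.0
turn [-0.  -0.1 -0.1] shift new axes [ 0.6  1.  17.9] old [ 0.6  1.  17.9]
[ 0.67206881 -0.20889754 -4.27449065]
```

```bash
python3 -m inch '[[[25,0.5,1,8,0,0,0],[25,0,0,5,0,0,0],[25,0,0,1,0,0,0],[25,0,0,1,0,0,0],[25,0,0,1,0,0,0],[25,0,0,1,0,0,0],[25,0,0,1,0,0,0]]]' 80; python3 -m inch '[[[25,0,0,1,0,0,0],[25,0,0,1,0,0,0]]]' 80
```

```text
time: 34.88
ee_pos: [0.6696, 0.0424, 0.1337]
tcp_rot: [-180.0, 0.0, 173.9]
wrist_force: [-0.5, -1.3, -3.9]
opening: 0.0272
grasp_force: 81.2
time: 35.12
ee_pos: [0.6697, 0.0424, 0.1328]
tcp_rot: [-180.0, 0.1, 173.9]
wrist_force: [-3.2, 0.1, 5.3]
opening: 0.0271
grasp_force: 82.5
```

```bash
python3 -m inch '[[[25,0,0,0.8,0,0,0],[25,0,0,0.8,0,0,0],[25,0,0,0.8,0,0,0],[25,0,0,0.8,0,0,0],[25,0,0,0.8,0,0,0]]]' 80; python3 -m inch '[[[25,0,0,0.7,0,0,0],[25,0,0,0.7,0,0,0],[25,0,0,0.7,0,0,0]]]' 80
```

```text
time: 35.75
ee_pos: [0.6697, 0.0424, 0.1288]
tcp_rot: [-180.0, 0.1, 173.9]
wrist_force: [-2.3, 0.2, 5.6]
opening: 0.0267
grasp_force: 82.5
time: 36.12
ee_pos: [0.6698, 0.0424, 0.1274]
tcp_rot: [180.0, 0.1, 173.9]
wrist_force: [-4.3, 1.0, 11.6]
opening: 0.0271
grasp_force: 83.4
```

```bash
python3 -m inch '[[[25,0,0,0.5,0,0,0],[25,0,0,0.5,0,0,0],[25,0,0,0,0,0,0]]]' 80; python3 -m inch '[[[25,0,0,0.5,0,0,0],[25,0,0,0,0,0,0]]]' 80
```

```text
time: 36.5
ee_pos: [0.6699, 0.0424, 0.1274]
tcp_rot: [180.0, 0.2, 173.9]
wrist_force: [-4.4, -0.5, 13.8]
opening: 0.027
grasp_force: 83.8
time: 36.75
ee_pos: [0.6699, 0.0424, 0.1273]
tcp_rot: [180.0, 0.2, 173.9]
wrist_force: [-5.8, 0.8, 16.9]
opening: 0.0269
grasp_force: 84.2
```

```bash
python3 -m inch '[[[25,0,0,1,0,0,0],[25,0,0,0.7,0,0,0],[25,0,0,0,0,0,0]]]' 80; python3 -m inch '[[[25,0,0,-2,0,0,0],[25,0,0,-3,0,0,0],[25,0,0,-15,0,0,0],[25,0,0,-35,0,0,0],[25,0,0,0,0,0,0]]]' 80
python3 - <<'E'
from h import *
go([.60,-.16,.19],[180,0,174])
E
```

```text
time: 37.12
ee_pos: [0.6704, 0.0424, 0.1272]
tcp_rot: [180.0, 0.3, 173.9]
wrist_force: [-6.4, 0.1, 24.7]
opening: 0.027
grasp_force: 85.2
time: 37.75
ee_pos: [0.6708, 0.0425, 0.1804]
tcp_rot: [180.0, 0.3, 173.9]
wrist_force: [0.9, 0.7, -4.0]
opening: 0.0269
grasp_force: 81.4
turn [ 0.   0.3 -0.1] shift new axes [  49.3 -208.8   -9.6] old [  48.8 -208.9   -9.9]
```

Disc B is down against its stop. Block A is next.

```bash
python3 -m inch '[[[25,14,-37,-2,0,0,0],[25,14,-37,-2,0,0.3,0],[25,14,-37,-2,0,0,0],[25,14,-37,0,0,0,0],[25,0,0,0,0,0,0]]]' 80
python3 - <<'E'
from h import *
c=shot('wrist');print(brass(c,[.551,-.176,.057]),bot.get_obs()['q'].round(1))
c=shot('scene');print(brass(c,[.551,-.176,.057]),brass(c,[.67,.042,.0515]))
go([.551,-.176,.137],[180,0,174])
E
```

```text
time: 38.38
ee_pos: [0.5969, -0.101, 0.1824]
tcp_rot: [-180.0, -0.4, 173.7]
wrist_force: [0.3, 0.5, -3.9]
opening: 0.0271
grasp_force: 81.7
(array([170., 142.]), array([154, 125,  33,  32, 831], dtype=int32), array([169.9, 140.4]), array([ 0.5499, -0.176 ,  0.057 ])) [-9.5 12.4 13.  90.9 -0.  -3.2]
(array([189., 201.]), array([184, 194,  10,  12,  81], dtype=int32), array([188.6, 200.8]), array([ 0.552, -0.176,  0.057])) (array([270., 222.]), array([266, 218,  10,   9,  74], dtype=int32), array([270.5, 222.3]), array([0.6709, 0.0423, 0.0515]))
turn [ 0.  -0.3 -0.2] shift new axes [ 38.6 -81.6  45.5] old [ 38.1 -81.7  45.7]
```

```bash
python3 -m inch '[[[25,19,-41,0,0,0,0],[25,19,-41,0,0,0,0],[25,0,0,25,0,0,0],[25,0,0,12,0,0,0],[25,0,0,0,0,0,0]]]' 80;  python3 - <<'E'
from h import *
go([.551,-.176,.133],[180,0,174])
E
```

```text
time: 39.1
ee_pos: [0.5513, -0.1752, 0.1454]
tcp_rot: [180.0, -0.4, 174.0]
wrist_force: [0.3, 0.3, -3.4]
opening: 0.0269
grasp_force: 81.7
turn [ 0.  -0.4 -0. ] shift new axes [ 0.2 -0.8 12.4] old [ 0.1 -0.8 12.4]
```

```bash
python3 -m inch '[[[25,0,-0.8,7,0,-0.3,0],[25,0,0,2.4,0,0,0],[25,0,0,0.8,0,0,0],[25,0,0,0.8,0,0,0],[25,0,0,0.8,0,0,0],[25,0,0,0.8,0,0,0],[25,0,0,0.8,0,0,0],[25,0,0,0.8,0,0,0]]]' 80; python3 -m inch '[[[25,0,0,0.8,0,0,0],[25,0,0,0.8,0,0,0],[25,0,0,0.8,0,0,0]]]' 80
```

```text
time: 40.1
ee_pos: [0.5514, -0.1771, 0.1329]
tcp_rot: [-180.0, 0.0, 173.9]
wrist_force: [-1.3, 1.0, 2.7]
opening: 0.0272
grasp_force: 82.8
time: 40.48
ee_pos: [0.5514, -0.1771, 0.1312]
tcp_rot: [-180.0, 0.1, 173.9]
wrist_force: [-2.0, 1.1, 5.3]
opening: 0.0272
grasp_force: 83.0
```

```bash
python3 -m inch '[[[25,0,0,0.8,0,0,0],[25,0,0,0.8,0,0,0],[25,0,0,0.8,0,0,0],[25,0,0,0.8,0,0,0],[25,0,0,0.8,0,0,0],[25,0,0,0.8,0,0,0]]]' 80; python3 -m inch '[[[25,0,0,0.7,0,0,0],[25,0,0,0.7,0,0,0],[25,0,0,0.7,0,0,0],[25,0,0,0,0,0,0]]]' 80
```

```text
time: 41.22
ee_pos: [0.5515, -0.1772, 0.1273]
tcp_rot: [-180.0, 0.1, 173.9]
wrist_force: [-5.2, 2.1, 14.9]
opening: 0.027
grasp_force: 84.3
time: 41.72
ee_pos: [0.5517, -0.1771, 0.1272]
tcp_rot: [-179.9, 0.2, 173.9]
wrist_force: [-7.9, 3.0, 24.3]
opening: 0.0273
grasp_force: 85.8
```

Both discs are at their stops, with the same end height of 0.1272. Now I'll return the die.

```bash
python3 -m inch '[[[25,0,0,-2,0,0,0],[25,0,0,-3,0,0,0],[25,0,0,-15,0,0,0],[25,0,0,-40,0,0,0],[25,7,50,0,0,0,0],[25,7,50,0,0,0,0],[25,7,50,0,0,0,0],[25,7,50,0,0,0,0]]]' 80; python3 -m inch '[[[25,7,50,0,0,0,0],[25,7,50,0,0,0,0],[25,7,50,0,0,0,0],[25,7,50,0,0,0,0],[25,7,40,0,0,0,0],[25,0,0,0,0,0,0],[25,0,0,0,0,0,0]]]' 80
python3 - <<'E'
from h import *
go([.5345,.287,.092],[180,0,173.9])
E
```

```text
time: 42.72
ee_pos: [0.5447, 0.0263, 0.1838]
tcp_rot: [-180.0, 0.0, 173.9]
wrist_force: [0.3, -1.1, -4.4]
opening: 0.0272
grasp_force: 82.3
time: 43.6
ee_pos: [0.5355, 0.267, 0.1832]
tcp_rot: [-180.0, 0.0, 173.9]
wrist_force: [-0.4, 0.2, -5.1]
opening: 0.027
grasp_force: 82.7
turn [-0.  0.  0.] shift new axes [ 3.1 19.8 91.2] old [ 3.1 19.9 91.2]
```

```bash
python3 -m inch '[[[25,3,20,0,0,0,0],[25,0,0,40,0,0,0],[25,0,0,30,0,0,0],[25,0,0,10,0,0,0],[25,0,0,0,0,0,0]]]' 80
python3 - <<'E'
from h import *
go([.5345,.287,.092],[180,0,173.9])
E
```

```text
time: 44.22
ee_pos: [0.5347, 0.2871, 0.1033]
tcp_rot: [-180.0, -0.0, 173.9]
wrist_force: [0.9, 0.0, -4.0]
opening: 0.0275
grasp_force: 82.5
turn [-0. -0. -0.] shift new axes [ 0.1 -0.1 11.3] old [ 0.1 -0.1 11.3]
```

```bash
python3 -m inch '[[[25,0,0,7,0,0,0],[25,0,0,2,0,0,0],[25,0,0,1,0,0,0],[25,0,0,1,0,0,0],[25,0,0,0.5,0,0,0],[25,0,0,0,0,0,0]]]' 80
```

```text
time: 44.98
ee_pos: [0.5347, 0.2874, 0.0921]
tcp_rot: [180.0, 0.0, 173.9]
wrist_force: [-1.1, -0.1, -0.3]
opening: 0.027
grasp_force: 83.4
```

```bash
python3 -m inch '[[[25,0,0,0.5,0,0,0],[45,0,0,0,0,0,0],[70,0,0,0,0,0,0],[70,0,0,0,0,0,0],[70,0,0,-45,0,0,0],[60,0,0,-50,0,0,-10],[60,0,0,0,0,0,-10],[60,0,0,0,0,0,0]]]' 40
python3 - <<'E'
from h import *
c=shot('wrist')
for t in('keeper_knob','keeper_pin'):
    for m in finder.mark_of('wrist',t): print(t,m['conf'],m['position'],atz(c,m['position'],.061 if t[7]=='k' else .035))
go([.404,.1985,.15],[180,0,194])
E
```

```text
time: 45.98
ee_pos: [0.5348, 0.2874, 0.1863]
tcp_rot: [-180.0, 0.0, -166.2]
wrist_force: [-0.5, 0.3, -0.4]
opening: 0.051
grasp_force: 0.0
keeper_knob 0.68 [189.4, 0.0] [0.40326446 0.19893418 0.061     ]
keeper_pin 0.68 [206.1, 139.1] [0.51210921 0.22919846 0.035     ]
turn [-0.  -0.1 -0.3] shift new axes [147.9 -54.5  35.2] old [147.5 -55.3  35.4]
```

```bash
python3 -m inch '[[[60,50,-18,0,0,0,0],[60,50,-18,0,0,0,0],[60,49,-18.5,0,0,0,0],[60,0,0,50,0,0,0],[60,0,0,45,0,0,0],[60,0,0,24,0,0,0],[60,0,0,7,0,0,0],[60,0,0,0,0,0,0]]]' 20
python3 -m inch '[[[25,0,0,0,0,0,0],[25,0,0,0,0,0,0],[25,0,0,0,0,0,0]]]'
```

```text
time: 47.12
ee_pos: [0.403, 0.1986, 0.0603]
tcp_rot: [-180.0, -0.0, -166.2]
wrist_force: [1.0, 0.2, 1.1]
opening: 0.0514
grasp_force: 0.0
time: 47.5
ee_pos: [0.4033, 0.1988, 0.0606]
tcp_rot: [-180.0, 0.0, -166.1]
wrist_force: [0.1, 0.2, -0.2]
opening: 0.0212
grasp_force: 0.0
```

```bash
python3 -m inch '[[[25,-1.7,19.5,0,0,0,10],[25,-1.7,19.5,0,0,0,10],[25,-1.7,19.5,0,0,0,10],[25,-1.7,19.5,0,0,0,10],[25,-1.7,19.5,0,0,0,10],[25,-1.7,19.5,0,0,0,10],[25,-1.7,19.5,0,0,0,10],[25,-1.7,19.5,0,0,0,10]]]'; python3 -m inch '[[[25,-1.7,19.5,0,0,0,10],[25,0,0,0,0,0,0]]]'
```

```text
time: 48.5
ee_pos: [0.4668, 0.3288, 0.0601]
tcp_rot: [-180.0, 0.0, 113.6]
wrist_force: [-1.1, -0.2, 0.1]
opening: 0.0215
grasp_force: 0.4
time: 48.75
ee_pos: [0.4857, 0.3348, 0.0598]
tcp_rot: [-180.0, 0.0, 103.9]
wrist_force: [0.1, 0.3, 0.9]
opening: 0.0212
grasp_force: 0.0
```

```bash
python3 -m inch '[[[25,-0.5,8,0,0,0,4],[25,-0.5,7,0,0,0,3],[25,0,3,0,0,0,0],[25,0,0,0,0,0,0]]]'; python3 -m inch '[[[25,0,2.5,0,0,0,0],[25,0,0,0,0,0,0]]]'
```

```text
time: 49.25
ee_pos: [0.5027, 0.3369, 0.0602]
tcp_rot: [180.0, 0.0, 97.0]
wrist_force: [0.0, -0.8, 0.4]
opening: 0.0209
grasp_force: 0.0
time: 49.5
ee_pos: [0.5054, 0.3374, 0.0602]
tcp_rot: [180.0, 0.0, 96.9]
wrist_force: [0.2, -0.1, 0.7]
opening: 0.0217
grasp_force: 0.1
```

```bash
python3 -m inch '[[[25,0,2.5,0,0,0,0],[25,0,2,0,0,0,0],[25,0,0,0,0,0,0]]]'; python3 -m inch '[[[25,0,2,0,0,0,0],[25,0,2,0,0,0,0],[25,0,0,0,0,0,0]]]'
```

```text
time: 49.88
ee_pos: [0.506, 0.3375, 0.0599]
tcp_rot: [-179.6, 0.0, 97.0]
wrist_force: [-20.8, -2.8, 10.4]
opening: 0.0212
grasp_force: 10.5
time: 50.25
ee_pos: [0.5065, 0.3376, 0.0597]
tcp_rot: [-179.2, 0.0, 97.1]
wrist_force: [-39.6, -5.0, 18.3]
opening: 0.0216
grasp_force: 19.7
```

```bash
python3 -m inch '[[[25,0,-4,0,0,0,0],[25,0,-4,0,0,0,0],[55,0,0,0,0,0,0],[55,0,0,0,0,0,0],[55,0,0,-40,0,0,0],[55,0,0,-60,0,0,0],[55,0,0,-60,0,0,0],[55,0,0,0,0,0,0]]]'
python3 - <<'E'
from h import *
w=shot('wrist','w20.png');np.set_printoptions(precision=4,suppress=True)
for t in('keeper_knob','keeper_pin','die_grip'):
    for m in finder.mark_of('wrist',t): print(t,round(m['conf'],2),atz(w,m['position'],{'keeper_knob':.061,'die_grip':.106}.get(t,.035)))
c=shot('scene');print(brass(c,[.551,-.176,.0515]),brass(c,[.67,.042,.0515]))
for t in('spray','tin','brush','keeper_knob','die_grip'):
    for m in finder.mark_of('scene',t): print(t,round(m['conf'],2),np.round(m['position']))
o=bot.get_obs();print(o['ee_pos'],o['time'],o['wrist_force'])
E
```

```text
time: 51.25
ee_pos: [0.5077, 0.3384, 0.2259]
tcp_rot: [179.5, -0.2, 96.9]
wrist_force: [1.3, -0.2, -0.7]
opening: 0.0469
grasp_force: 0.0
keeper_knob 0.85 [0.503 0.34  0.061]
keeper_knob 0.15 [0.6901 0.3235 0.061 ]
keeper_pin 0.88 [0.5099 0.2238 0.035 ]
die_grip 0.8 [0.5062 0.4099 0.106 ]
die_grip 0.6 [0.402  0.4308 0.106 ]
die_grip 0.57 [0.5408 0.2847 0.106 ]
(array([189., 202.]), array([185, 198,  10,   9,  65], dtype=int32), array([189. , 202.1]), array([ 0.5526, -0.1757,  0.0515])) (array([270., 222.]), array([266, 218,  10,   9,  73], dtype=int32), array([270.5, 222.4]), array([0.6711, 0.0423, 0.0515]))
spray 0.87 [308. 259.]
spray 0.62 [186. 202.]
tin 0.82 [364. 235.]
brush 0.71 [214. 271.]
keeper_knob 0.6 [352. 162.]
keeper_knob 0.6 [363. 232.]
die_grip 0.89 [371. 126.]
die_grip 0.8 [371. 160.]
die_grip 0.65 [341. 164.]
[0.5057 0.3374 0.2194] 51.75 [-0.7658  0.2637  0.0179]
```

```bash
python3 -c "
from workcell import bot
print(bot.job_done())"
```

```text
the job is handed in; nothing more can be done
None
```

I handed the job in at about 52 s. Both blocks present lie disc up with their discs driven to the stop, the die is back upright on its spot, the keeper was pushed to its stop and reads shut, and I saw no sign that the bottle, tin or brush had moved; no verdict came back.

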